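Prove the trimmer's stop button and re-arm it

TASK

Test the trimmer's stop button: press the mushroom head straight in until it latches, take the fingers off so that it stays down by itself, then push its raised bar round clockwise (seen from above) until the head pops back out. When the head is out again, press the flat start button on the other box all the way in and let it come back up. Use only the tips or the outside of the fingers, never with the bar between them, do not ram anything, and pick up or shift nothing that stands around.

Things in the scene. Friction and masses are not known exactly. Their poses are not given: they have to be found in the camera images.
- stop_station: grey control box, 70 x 70 x 55 mm, fixed to the worktop, with a black mushroom-shaped stop button on top. Origin: centre of its underside, on the worktop; z up, and the button's axis is the box's z axis. It may stand left or right of the other box, turned up to 0.5 rad. A tall wall pier stands to the left of the work (y above 0.34 m where x is above 0.44 m), and the tall model trimmer to the right, whose table reaches to y = -0.12 m and is 0.17 m high
- stop_bar (a point): centre of the top of the raised straight bar that crosses the mushroom head. The head is a round disc 60 mm across and 12 mm thick; the bar on it is 10 mm thick, 56 mm long and stands 24 mm above the disc. The point moves and turns with the head: its y axis runs along the bar, x across it, z up. With the head out the bar's top is 112 mm above the worktop and the disc's top 88 mm. Seen from above, clockwise moves the bar's +y end towards the point's +x
- stop_stem (a joint): how far the mushroom head is pressed in: 0 out, 0.012 m at the bottom stop. Sprung: about 5 N to start, about 13 N while it snaps past the latch. Pressed past 0.009 it latches and then rests at 0.007 to 0.008 by itself
- stop_head (a joint): turn of the mushroom head, rad, grows clockwise seen from above: 0 at rest, stop at 0.8. It is sprung back to 0 (0.01 N m at 0, 0.05 N m at 0.8). The latch lets go at about 0.4; past that the head springs out by 8 mm (about 8 N) unless a finger blocks it from above. The head is smooth, friction about 0.25
- start_station: grey control box, 70 x 70 x 60 mm, fixed to the worktop, with one flat round black push button on top. Origin: centre of its underside, on the worktop; z up
- start_button_top (a point): centre of the top face of the flat start button, which is 34 mm across and stands 10 mm proud of a steel collar 50 mm across; 82 mm above the worktop when out
- start_button (a joint): how far the start button is pressed: 0 out, 0.006 m at the bottom; sprung, about 6 N to the bottom, comes back by itself
- cast_a: yellow plaster dental cast, 59 x 72 x 27 mm, loose bystander; origin under its centre
- cast_b: grey-white plaster dental cast, 56 x 68 x 26 mm, loose bystander; origin under its centre
- jar_small: small jar with screw lid, 40 mm across, 45 mm high, loose bystander; origin under its centre
- bur_block: wooden block with upright burs, 34 x 70 x 43 mm, loose bystander; origin under its centre
- wrench: small flat wrench lying on the worktop, 148 x 28 x 6 mm, loose bystander; origin under its centre
- jar_wax: larger jar with screw lid, 44 mm across, 50 mm high, loose bystander; origin under its centre

How it is judged:
By the outcome, as a careful person would: the job done as asked, in the order asked, and still so for the second after the job is handed in, with the robot touching nothing.
It also fails if it takes over 48 s, if anything falls off the work surface, if the arm or the gripper's body presses on something with over 40 N, if the wrist force passes 120 N, or if a joint passes its speed limit or range.

ROBOT

A 7-joint arm with a two-finger parallel gripper is mounted at the origin on a cart in front of the work surface, level with it; the furniture and walls round the work are solid. World frame = base frame: x ahead of the robot, y to its left, z up, the work surface at z = 0. Lengths are in mm, angles in degrees, forces in N, time in s.
With the tool pointing down it reaches from about 350 to 900 mm from the base axis. Payload 7.2 kg.
Tool frame: the origin (TCP) lies between the finger pads; the fingertips stand 25 mm ahead of it and the grasp point (between the pads) lies 6 mm ahead of it; z points along the fingers, y is the line along which they close (so a half turn about z gives the same grasp; the last joint's range is limited). The gripper opens to 88 mm and grips with 3 to 60 N. Pads are 20 mm wide; open, the fingers measure 115 mm over their backs; the gripper's body (75 mm by 178 mm) begins 61 mm behind the grasp point.
Start: joints at [-78.793, 23.554, -0.728, 91.456, 0.321, 64.991, -4.71], TCP at [162.979, 603.379, 247.653] pointing down, gripper open.
Joint ranges: [-169.25, 169.25], [-16.82, 113.86], [-84.01, 82.57], [7.8, 145.47], [-59.2, 239.2], [7.22, 106.19], [-163.78, 163.78]. Speed limits (degrees/s): [136.94, 136.94, 172.46, 172.46, 180, 180, 180].

INTERFACE

Orientations are given as a 3x3 rotation matrix whose columns are the frame's x, y, z axes.
In Python, from bench import state, capture, job_done gives the robot as it stands.
- The arm moves only by the tool step_arm, never from a script. Its argument "motion" is a list of rows, each a list of 3 entries, a list of its own where there are three numbers: the shift along the world's x, y, z in cm, then the turn about the world's z in rad, then the finger opening in cm, from 0 to 8.78. A call has 1 to 5 rows; each row is the pose to reach, as a shift and turn from the pose commanded when the call began; what a row does not reach only later rows make up. A row lasts 1/8 s, in which the tool goes at most 62.5 mm and 10.7 degrees, less where a joint would pass 70% of its speed; a pose out of reach is approached as far as the arm can. A call with a gripper value outside its range is refused whole. The fingers move at their own pace and stop on an object; the grip force is fixed at half the most. Time passes only in rows, so rows that repeat a pose let the fingers close. It gives the time, the measured TCP pose, the force, the opening and the grip force at its end, in the units of the state.
- state(): the state, without advancing time (a new reading comes with each control period).
- capture(name): name is "scene" or "top" or "wrist"; returns a dict with "image" (384x512x3 uint8, red, green, blue), "z_map" (384x512 float32, mm along the optical axis (not along the pixel's ray), 0 where there is no reading), "fx", "fy", "cx", "cy" (pixels), "world_from_camera" (4x4, takes a point from camera to world coordinates); the wrist camera has in their place "T_tool_cam" (4x4, takes a point from camera to tool coordinates, whose origin is the TCP and whose axes are the flange's). Camera axes: x right, y down, z forward; pixel columns grow to the right and rows downward; lengths in mm; the calibration is good to about 2 mm. The wrist camera is an equidistant fisheye: a pixel r from the principal point sees the ray r / f radians off the axis. A picture is of the moment at which its call begins: read the wrist's pose just before it.
- job_done(): hands the job in; it is judged then, once.
The state is a dict: "time": time; "joint_pos": joint angles; "joint_vel": joint speeds; "tau": joint torques, N m; "ee_pos": TCP position; "tool_rot": TCP orientation; "ft_force": force on the tool from outside, world axes, zero at the start; "ft_torque": the same for the moment, N m; "width": finger opening in mm; "finger_force": force on a finger pad.
Only numpy, scipy, OpenCV 4.12 (cv2) and the standard library are available. Lean on these libraries where they do the work, as an engineer would, in place of code of your own. Each camera call takes 0.05 s, during which the arm holds its last target. There are 200 camera calls.

## Working session

There is one attempt and no reset: what is moved stays moved. The work goes in short steps, Python scripts to look and compute and a tool call to move; the robot and the scene stay as the last step left them, time stands still between calls to the robot, and variables do not carry over. Pictures are saved under pics/ and viewed, at most 10 in all, crops included, and the job is handed in when it is done.

Besides the shell and the picture viewer there is one more tool, called after ">>>" by a JSON object that holds its "api" and its "payload", one argument or row to a line. step_arm: Moves the arm, as the interface text tells. Its arguments: {"type":"object","properties":{"motion":{"type":"array","items":{"type":"array"}}},"required":["motion"]}

```bash
mkdir -p pics; ls; python3 - <<'E'
from bench import state,capture
import cv2,numpy as np
s=state();print(s['time'],s['ee_pos'],s['tool_rot'],s['width'])
for n in('scene','top'):
    c=capture(n);cv2.imwrite(f'pics/{n}0.png',c['image'][:,:,::-1]);np.savez(f'/tmp/{n}.npz',**c)
    print(n,c['fx'],c['fy'],c['cx'],c['cy'],np.round(c['world_from_camera'],3).tolist())
a=cv2.imread('pics/scene0.png');b=cv2.imread('pics/top0.png')
cv2.imwrite('pics/both0.png',cv2.resize(np.vstack([a,b]),(400,600)))
E
```

```text
pics
0.0 [162.87050455 602.95299981 246.83569009] [[-9.65414863e-01  2.60718297e-01 -3.33481452e-04]
 [ 2.60718501e-01  9.65413698e-01 -1.50195971e-03]
 [-6.96408148e-05 -1.53695901e-03 -9.99998816e-01]] 87.77354025214144
scene 386.4181277288858 386.4181277288858 264.34241373156647 195.68161430786063 [[-0.543, -0.516, 0.662, -189.286], [-0.84, 0.313, -0.444, 460.545], [0.022, -0.797, -0.603, 717.571], [0.0, 0.0, 0.0, 1.0]]
top 359.42959088463766 359.42959088463766 251.89925126501686 196.99176940379496 [[-0.024, -0.993, 0.117, 385.829], [-1.0, 0.024, -0.001, -5.523], [-0.002, -0.117, -0.993, 992.18], [0.0, 0.0, 0.0, 1.0]]
```

View pics/top0.png

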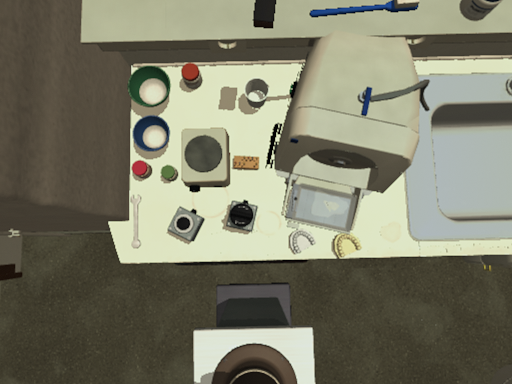

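View pics/scene0.png

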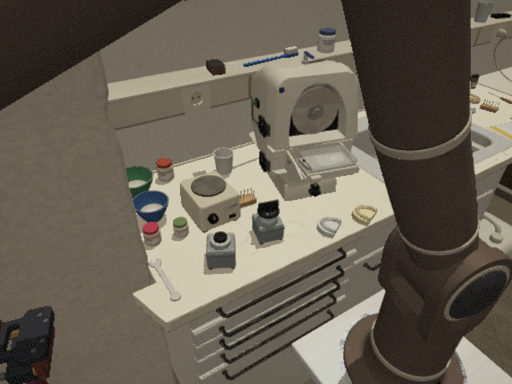

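The top view shows the start station at about (186,223) and the stop station at about (240,215). The mushroom's bar runs roughly horizontally in the image. Next I'll measure with the depth maps.

```bash
cat >h.py <<'E'
import numpy as np
def cloud(c):
    z=c['z_map'];h,w=z.shape;v,u=np.mgrid[:h,:w]
    p=np.stack([(u-c['cx'])/c['fx']*z,(v-c['cy'])/c['fy']*z,z],-1)
    T=c['world_from_camera'];return p@T[:3,:3].T+T[:3,3]
E
python3 - <<'E'
import numpy as np,cv2
from h import cloud
for n,bx in(('top',(165,190,265,245)),('scene',(200,190,290,270))):
    c=dict(np.load(f'/tmp/{n}.npz'));P=cloud(c);u0,v0,u1,v1=bx
    Q=P[v0:v1,u0:u1].reshape(-1,3);Q=Q[(np.linalg.norm(Q,axis=1)<1500)]
    print(n,np.percentile(Q[:,2],[5,50,99]))
    for nm,lo,hi in(('bar',100,120),('disc/startb',76,95),('boxes',48,66)):
        S=Q[(Q[:,2]>lo)&(Q[:,2]<hi)]
        for side in (0,1):
            mid=90
            T=S[(S[:,1]>mid)==bool(side)]
            if len(T)<5: continue
            m,sz,a=cv2.minAreaRect(T[:,:2].astype(np.float32))
            print(nm,len(T),np.round(T.mean(0),1),np.round(m,1),np.round(sz,1),round(a,1))
    cv2.imwrite(f'pics/{n}_crop.png',cv2.resize(c['image'][v0:v1,u0:u1,::-1],None,fx=7,fy=7,interpolation=cv2.INTER_CUBIC))
E
```

```text
top [ -2.21734746   1.29130876 111.95402675]
bar 95 [449.3  22.6 111.1] [449.5  22.3] [53.8 10.1] 76.2
disc/startb 336 [449.1  22.2  87.6] [449.9  23.3] [58.1 55.9] 88.6
disc/startb 140 [432.  171.   81.9] [432.3 171.7] [32.6 32.2] 73.0
boxes 249 [445.1  21.7  54.1] [449.6  23.1] [69.3 69.3] 76.0
boxes 426 [432.9 167.1  59.2] [458.4 158. ] [ 70.7 129.2] 62.6
scene [  0.23335619  16.78885749 111.49446661]
bar 131 [447.2  23.3 108.9] [491.7  55.4] [157.1  38.4] 38.2
bar 128 [569.6 125.6 105.3] [568.8 122.6] [58.  23.1] 62.6
disc/startb 290 [469.2  41.6  88.6] [493.4  52.5] [169.9  49.2] 29.3
disc/startb 415 [503.1 143.6  86.3] [498.4 150.4] [ 73.5 178.3] 63.0
boxes 427 [448.9  36.2  56.5] [472.3  -4.2] [189.8 130. ] 88.6
boxes 588 [448.9 164.6  58.5] [471.6 156.8] [ 79.8 163.1] 68.6
```

View pics/top_crop.png

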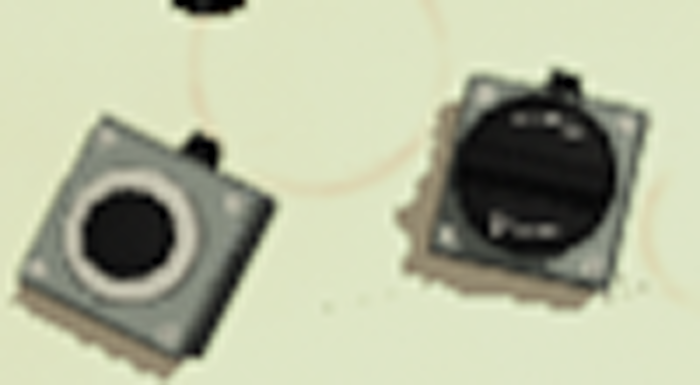

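The depth map puts the stop axis at (449.6, 23) with the bar along about 76° from x, and the start button at (432.3, 171.6). Heights of 111, 88, 82, 54 and 59 mm match the given values. The tool's closing line already lies nearly along the bar, so I'll close the fingers and go above it.

>>> {"api": "step_arm", "payload": {
  "motion": [
    [[2.5,-5.2,0],0,0],
    [[5,-10.4,0],0,0],
    [[7.5,-15.6,0],0,0],
    [[10,-20.8,0],0,0],
    [[12.5,-26,0],0,0]
  ]
}}

```text
time: 0.72
ee_pos: [288.6, 341.4, 247.5]
tool_rot: [[-0.965, 0.261, 0.0], [0.261, 0.965, -0.0], [-0.0, -0.0, -1.0]]
ft_force: [0.8, 0.2, 0.1]
width: 41.3
finger_force: 0.0
```

>>> {"api": "step_arm", "payload": {
  "motion": [
    [[2.6,-5.2,0],0,0],
    [[5.2,-10.4,0],0,0],
    [[7.8,-15.6,0],0,0],
    [[10.4,-20.8,0],0,0],
    [[13,-26,-1],0,0]
  ]
}}

```text
time: 1.35
ee_pos: [418.9, 81.7, 238.1]
tool_rot: [[-0.965, 0.26, 0.002], [0.26, 0.965, 0.001], [-0.001, 0.001, -1.0]]
ft_force: [0.9, 0.7, -0.2]
width: 0.5
finger_force: 0.0
```

>>> {"api": "step_arm", "payload": {
  "motion": [
    [[1.6,-3,-1],0,0],
    [[3.1,-6,-3],0,0],
    [[3.1,-6,-4.5],0,0],
    [[3.1,-6,-6],0,0],
    [[3.1,-6,-6],0,0]
  ]
}}

```text
time: 1.98
ee_pos: [447.9, 24.3, 176.6]
tool_rot: [[-0.966, 0.259, -0.003], [0.259, 0.966, -0.0], [0.002, -0.001, -1.0]]
ft_force: [0.1, 1.1, 1.3]
width: 0.8
finger_force: 0.0
```

```bash
python3 - <<'E'
from bench import state,capture
import cv2,numpy as np
from h import cloud
s=state();print(s['time'],s['ee_pos'],s['tool_rot'].round(3) if hasattr(s['tool_rot'],'round') else s['tool_rot'],s['width'],s['ft_force'])
w=capture('wrist');t=capture('scene')
cv2.imwrite('pics/w1.png',w['image'][:,:,::-1]);cv2.imwrite('pics/s1.png',cv2.resize(t['image'][170:290,180:340,::-1],None,fx=4,fy=4))
print(w['T_tool_cam'])
a=cv2.imread('pics/w1.png');b=cv2.resize(cv2.imread('pics/s1.png'),(512,384));cv2.imwrite('pics/j1.png',cv2.resize(np.vstack([a,b]),(400,600)))
E
```

```text
1.975 [447.86791564  24.28292844 176.56684482] [[-0.966  0.259 -0.003]
 [ 0.259  0.966 -0.   ]
 [ 0.002 -0.001 -1.   ]] 0.7938771748243681 [0.07542658 1.05608915 1.26862183]
[[-8.43166541e-04 -9.66278321e-01 -2.57498534e-01  6.94677878e+01]
 [ 9.99999487e-01 -6.70142704e-04 -7.59700406e-04 -2.00314071e-01]
 [ 5.61521269e-04 -2.57499043e-01  9.66278390e-01 -1.36563448e+02]
 [ 0.00000000e+00  0.00000000e+00  0.00000000e+00  1.00000000e+00]]
```

View pics/j1.png

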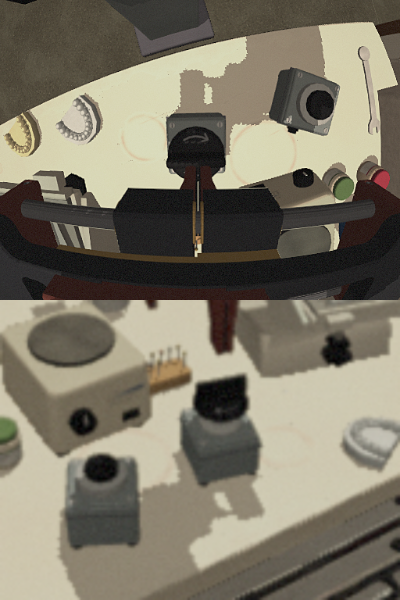

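The wrist and scene views show the closed fingers above the mushroom head (wrist crop about (197,150)), with nothing in the way. I'll go down to just above the bar.

>>> {"api": "step_arm", "payload": {
  "motion": [
    [[0.15,-0.1,-1],0,0],
    [[0.15,-0.1,-2],0,0],
    [[0.15,-0.1,-3],0,0],
    [[0.15,-0.1,-3.5],0,0],
    [[0.15,-0.1,-3.5],0,0]
  ]
}}

```text
time: 2.7
ee_pos: [450.2, 22.3, 142.2]
tool_rot: [[-0.965, 0.261, -0.001], [0.261, 0.965, -0.0], [0.001, -0.001, -1.0]]
ft_force: [-0.3, 0.2, 0.3]
width: 0.3
finger_force: 0.0
```

>>> {"api": "step_arm", "payload": {
  "motion": [
    [[0,0,-0.2],0,0],
    [[0,0,-0.4],0,0],
    [[0,0,-0.6],0,0],
    [[0,0,-0.7],0,0],
    [[0,0,-0.7],0,0]
  ]
}}

```text
time: 3.32
ee_pos: [450.8, 22.4, 136.1]
tool_rot: [[-0.965, 0.261, 0.001], [0.261, 0.965, 0.0], [-0.0, 0.001, -1.0]]
ft_force: [-1.7, 0.2, 6.3]
width: 0.5
finger_force: 3.2
```

Contact came at about 136.5, as expected. I'll press to about 125.5.

>>> {"api": "step_arm", "payload": {
  "motion": [
    [[0,0,-0.2],0,0],
    [[0,0,-0.4],0,0],
    [[0,0,-0.6],0,0],
    [[0,0,-0.8],0,0],
    [[0,0,-0.9],0,0]
  ]
}}

```text
time: 3.95
ee_pos: [450.8, 22.4, 127.2]
tool_rot: [[-0.965, 0.261, 0.001], [0.261, 0.965, 0.001], [-0.0, 0.001, -1.0]]
ft_force: [-2.2, -0.9, 8.1]
width: 0.1
finger_force: 4.4
```

>>> {"api": "step_arm", "payload": {
  "motion": [
    [[0,0,-0.1],0,0],
    [[0,0,-0.15],0,0],
    [[0,0,-0.15],0,0]
  ]
}}

```text
time: 4.32
ee_pos: [450.8, 22.4, 125.7]
tool_rot: [[-0.965, 0.261, 0.001], [0.261, 0.965, 0.001], [-0.0, 0.001, -1.0]]
ft_force: [-1.7, 0.6, 8.5]
width: 0.3
finger_force: 4.4
```

>>> {"api": "step_arm", "payload": {
  "motion": [
    [[0,0,1],0,0],
    [[0,0,3],0,0],
    [[0,0,4],0,0],
    [[-1,1.5,4],0,0],
    [[-1.8,3,4],0,0]
  ]
}}

```text
time: 4.95
ee_pos: [432.1, 52.7, 165.2]
tool_rot: [[-0.965, 0.261, 0.0], [0.261, 0.965, 0.0], [-0.0, 0.0, -1.0]]
ft_force: [0.1, 0.4, -0.0]
width: 0.7
finger_force: 0.0
```

```bash
cat >look.py <<'E'
import sys;from bench import state,capture
import cv2,numpy as np
from h import cloud
s=state();print(s['time'],np.round(s['ee_pos'],1),np.round(s['ft_force'],1))
for n in('top','scene'):
    c=capture(n);P=cloud(c)
    d=np.hypot(P[...,0]-449.6,P[...,1]-23);Q=P[(d<34)&(P[...,2]>70)&(P[...,2]<118)]
    print(n,np.histogram(Q[:,2],bins=np.arange(70,120,2)))
    T=Q[(Q[:,2]>99)]
    if n=='top' and len(T)>8: print(cv2.minAreaRect(T[:,:2].astype(np.float32)))
cv2.imwrite(f'pics/{sys.argv[1]}.png',cv2.resize(c['image'][170:290,180:340,::-1],None,fx=4,fy=4))
E
python3 look.py s2
```

```text
4.95 [432.1  52.7 165.2] [ 0.1  0.4 -0. ]
top (array([0, 0, 4, 3, 5, 0, 0, 0, 0, 0, 0, 0, 0, 0, 0, 1, 1, 0, 0, 0, 0, 0,
       0, 0]), array([ 70,  72,  74,  76,  78,  80,  82,  84,  86,  88,  90,  92,  94,
        96,  98, 100, 102, 104, 106, 108, 110, 112, 114, 116, 118]))
scene (array([ 0,  5,  8, 20, 29, 64, 49, 12, 12, 15, 11, 10, 13, 15, 12, 14, 13,
       28, 26,  1,  0,  0,  0,  0]), array([ 70,  72,  74,  76,  78,  80,  82,  84,  86,  88,  90,  92,  94,
        96,  98, 100, 102, 104, 106, 108, 110, 112, 114, 116, 118]))
```

View pics/s2.png

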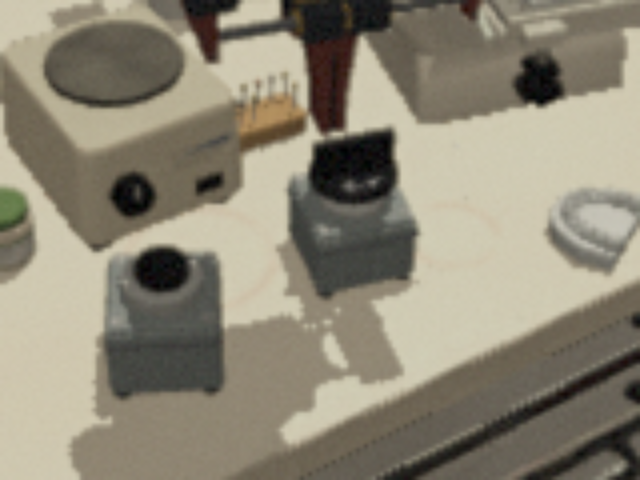

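The head has latched: bar top is at about 105 and disc at about 81, and it stays down with the fingers off. Next I'll go down on the −x side of the bar's +y end with tips at about 94, above the popped disc height of 88.

>>> {"api": "step_arm", "payload": {
  "motion": [
    [[-0.4,0.1,-1],0,0],
    [[-0.4,0.1,-2.2],0,0],
    [[-0.4,0.1,-3.2],0,0],
    [[-0.4,0.1,-4.2],0,0],
    [[-0.4,0.1,-4.6],0,0]
  ]
}}

```text
time: 5.68
ee_pos: [428.2, 53.1, 118.3]
tool_rot: [[-0.965, 0.261, -0.001], [0.261, 0.965, -0.001], [0.001, -0.001, -1.0]]
ft_force: [0.5, -1.0, 1.0]
width: 0.5
finger_force: 0.0
```

>>> {"api": "step_arm", "payload": {
  "motion": [
    [[0.2,-0.05,0],0,0],
    [[0.4,-0.1,0],0,0],
    [[0.6,-0.15,0],0,0],
    [[0.6,-0.15,0],0,0]
  ]
}}

```text
time: 6.18
ee_pos: [434.8, 51.9, 119.4]
tool_rot: [[-0.965, 0.261, 0.001], [0.261, 0.965, 0.0], [-0.0, 0.0, -1.0]]
ft_force: [0.6, -0.0, -0.9]
width: 0.1
finger_force: 0.0
```

>>> {"api": "step_arm", "payload": {
  "motion": [
    [[0.2,-0.05,0],0,0],
    [[0.4,-0.1,0],0,0],
    [[0.6,-0.04,0],-0.08,0],
    [[0.83,0.03,0],-0.15,0],
    [[0.83,0.03,0],-0.15,0]
  ]
}}

```text
time: 6.8
ee_pos: [442.9, 52.2, 119.1]
tool_rot: [[-0.916, 0.402, -0.0], [0.402, 0.916, -0.0], [-0.0, -0.0, -1.0]]
ft_force: [-1.2, -0.2, -0.5]
width: 0.6
finger_force: 0.1
```

>>> {"api": "step_arm", "payload": {
  "motion": [
    [[0.22,0.04,0],-0.08,0],
    [[0.44,0.06,0],-0.15,0],
    [[0.6,0.07,0],-0.2,0],
    [[0.74,0.07,0],-0.25,0],
    [[0.74,0.07,0],-0.25,0]
  ]
}}

```text
time: 7.42
ee_pos: [450.0, 53.0, 119.1]
tool_rot: [[-0.789, 0.615, -0.0], [0.615, 0.789, 0.0], [0.0, -0.0, -1.0]]
ft_force: [-0.8, 0.9, 0.5]
width: 0.5
finger_force: 0.5
```

>>> {"api": "step_arm", "payload": {
  "motion": [
    [[0.15,0,0],-0.05,0],
    [[0.3,-0.02,0],-0.1,0],
    [[0.45,-0.04,0],-0.15,0],
    [[0.6,-0.07,0],-0.2,0],
    [[0.6,-0.07,0],-0.2,0]
  ]
}}

```text
time: 8.05
ee_pos: [456.0, 52.2, 119.1]
tool_rot: [[-0.651, 0.759, -0.0], [0.759, 0.651, -0.0], [0.0, -0.0, -1.0]]
ft_force: [-1.4, 0.5, 0.4]
width: 0.9
finger_force: 0.6
```

```bash
python3 look.py s3
```

```text
8.05 [456.   52.2 119.1] [-1.4  0.5  0.4]
top (array([ 0,  0,  0,  0,  0,  0,  2, 13, 22, 20,  4,  0,  0,  0,  0,  0,  0,
        0,  0,  1,  2,  4,  0,  0]), array([ 70,  72,  74,  76,  78,  80,  82,  84,  86,  88,  90,  92,  94,
        96,  98, 100, 102, 104, 106, 108, 110, 112, 114, 116, 118]))
scene (array([ 0,  0,  0,  0,  0,  3, 12, 14, 37, 58, 39, 14, 11, 11, 15, 11, 19,
       15, 14, 15, 16, 32, 18,  2]), array([ 70,  72,  74,  76,  78,  80,  82,  84,  86,  88,  90,  92,  94,
        96,  98, 100, 102, 104, 106, 108, 110, 112, 114, 116, 118]))
```

View pics/s3.png

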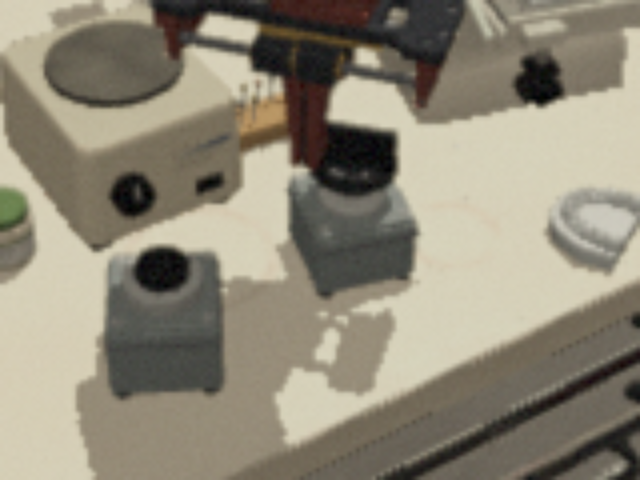

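The head has popped out: disc is at 88 and bar at 112. I'll back off along the same arc so the head follows the finger, then rise.

>>> {"api": "step_arm", "payload": {
  "motion": [
    [[-0.6,0.07,0],0.18,0],
    [[-1.2,0.07,0],0.36,0],
    [[-1.9,0.03,0],0.54,0],
    [[-2.8,0.1,0],0.6,0],
    [[-3.2,0.2,0],0.6,0]
  ]
}}

```text
time: 8.78
ee_pos: [424.1, 54.0, 119.3]
tool_rot: [[-0.965, 0.261, 0.001], [0.261, 0.965, 0.0], [-0.001, 0.0, -1.0]]
ft_force: [0.9, -0.4, -0.4]
width: 0.3
finger_force: 0.0
```

>>> {"api": "step_arm", "payload": {
  "motion": [
    [[0,0,2],0,0],
    [[0,0,4],0,0],
    [[0,2,5],0,0],
    [[0.2,6,5],0,0],
    [[0.4,9,5],0,0]
  ]
}}

```text
time: 9.4
ee_pos: [428.6, 145.8, 169.6]
tool_rot: [[-0.965, 0.261, 0.001], [0.261, 0.965, 0.001], [-0.001, 0.001, -1.0]]
ft_force: [-0.0, -0.5, 1.1]
width: 0.5
finger_force: 0.0
```

```bash
python3 look.py s4
```

```text
9.4 [428.6 145.8 169.6] [-0.  -0.5  1.1]
top (array([  0,   0,   0,   0,   0,   1,  13,  54, 122, 111,  30,   4,   1,
         1,   1,   1,   0,   0,   3,  15,  37,  33,   4,   1]), array([ 70,  72,  74,  76,  78,  80,  82,  84,  86,  88,  90,  92,  94,
        96,  98, 100, 102, 104, 106, 108, 110, 112, 114, 116, 118]))
((449.561279296875, 22.476198196411133), (54.17068862915039, 9.979385375976562), 76.83908081054688)
scene (array([ 0,  0,  0,  0,  0,  4, 12, 22, 31, 66, 40, 15, 11, 11, 17, 10, 14,
        8, 17, 11, 24, 29, 15,  1]), array([ 70,  72,  74,  76,  78,  80,  82,  84,  86,  88,  90,  92,  94,
        96,  98, 100, 102, 104, 106, 108, 110, 112, 114, 116, 118]))
```

The head is out and the bar is back at 76.8°. Next is the start button.

>>> {"api": "step_arm", "payload": {
  "motion": [
    [[0.4,2.6,0],0,0],
    [[0.4,2.6,-2],0,0],
    [[0.4,2.6,-4],0,0],
    [[0.4,2.6,-5.3],0,0],
    [[0.4,2.6,-5.8],0,0]
  ]
}}

```text
time: 10.12
ee_pos: [432.1, 169.6, 110.6]
tool_rot: [[-0.965, 0.262, -0.001], [0.262, 0.965, -0.001], [0.0, -0.001, -1.0]]
ft_force: [-0.1, -0.2, -0.3]
width: 0.6
finger_force: 0.0
```

>>> {"api": "step_arm", "payload": {
  "motion": [
    [[0,0,-0.2],0,0],
    [[0,0,-0.4],0,0],
    [[0,0,-0.6],0,0],
    [[0,0,-0.8],0,0],
    [[0,0,-0.8],0,0]
  ]
}}

```text
time: 10.75
ee_pos: [432.6, 170.2, 103.4]
tool_rot: [[-0.965, 0.261, 0.001], [0.261, 0.965, 0.0], [-0.001, 0.001, -1.0]]
ft_force: [-0.1, -0.5, 4.0]
width: 0.6
finger_force: 2.2
```

>>> {"api": "step_arm", "payload": {
  "motion": [
    [[0,0,-0.1],0,0],
    [[0,0,-0.2],0,0],
    [[0,0,-0.25],0,0],
    [[0,0,-0.3],0,0],
    [[0,0,-0.3],0,0]
  ]
}}

```text
time: 11.38
ee_pos: [432.6, 170.3, 101.2]
tool_rot: [[-0.965, 0.261, 0.001], [0.261, 0.965, 0.001], [-0.0, 0.001, -1.0]]
ft_force: [-3.3, -2.5, 18.0]
width: 0.5
finger_force: 8.8
```

18 N with the motion stopped at 101.2 means the button is on its bottom stop. I'll lift off.

>>> {"api": "step_arm", "payload": {
  "motion": [
    [[0,0,0.4],0,0],
    [[0,0,0.8],0,0],
    [[0,0,2],0,0],
    [[0,0,4],0,0],
    [[0,0,6],0,0]
  ]
}}

```text
time: 12.0
ee_pos: [431.7, 170.1, 160.9]
tool_rot: [[-0.965, 0.261, -0.001], [0.261, 0.965, -0.0], [0.001, -0.001, -1.0]]
ft_force: [-0.3, 0.4, 0.3]
width: 0.5
finger_force: 0.0
```

>>> {"api": "step_arm", "payload": {
  "motion": [
    [[-2,2,3],0,0],
    [[-4,6,4],0,0],
    [[-6,10,4],0,0],
    [[-6,10,4],0,0],
    [[-6,10,4],0,0]
  ]
}}

```text
time: 12.62
ee_pos: [372.2, 269.5, 200.2]
tool_rot: [[-0.965, 0.261, -0.0], [0.261, 0.965, -0.001], [0.0, -0.001, -1.0]]
ft_force: [-0.7, -0.2, 0.7]
width: 0.6
finger_force: 0.0
```

```bash
python3 look.py s5; python3 - <<'E'
from bench import capture
import cv2,numpy as np
from h import cloud
c=capture('top');cv2.imwrite('pics/t5.png',c['image'][:,:,::-1])
c=capture('scene');P=cloud(c)
Q=P[np.hypot(P[...,0]-432.3,P[...,1]-171.6)<12];print(np.median(Q[:,2]))
E
```

```text
12.625 [372.2 269.5 200.2] [-0.7 -0.2  0.7]
top (array([  0,   0,   0,   0,   0,   2,  18,  51, 128,  98,  34,   5,   0,
         2,   0,   2,   0,   1,   6,  12,  31,  33,   9,   1]), array([ 70,  72,  74,  76,  78,  80,  82,  84,  86,  88,  90,  92,  94,
        96,  98, 100, 102, 104, 106, 108, 110, 112, 114, 116, 118]))
((449.50531005859375, 22.449804306030273), (54.24073028564453, 9.981122016906738), 76.5622787475586)
scene (array([ 0,  0,  0,  0,  0,  1, 10, 24, 39, 63, 41, 13, 12, 13, 12, 10, 15,
       13, 11, 17, 14, 40, 10,  1]), array([ 70,  72,  74,  76,  78,  80,  82,  84,  86,  88,  90,  92,  94,
        96,  98, 100, 102, 104, 106, 108, 110, 112, 114, 116, 118]))
83.82483780017833
```

View pics/t5.png

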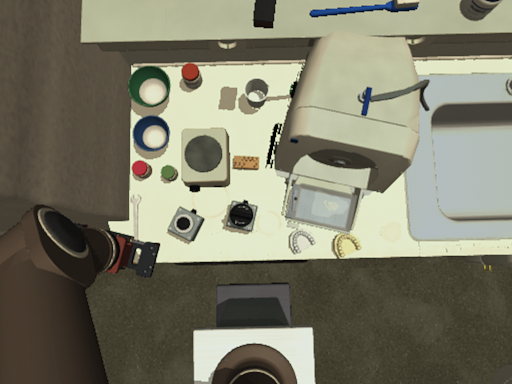

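The stop head at (240,215) and the start button at (184,223) are both out. The bystanders haven't moved, and the arm touches nothing.

```bash
python3 -c "
from bench import job_done
print(job_done())"
```

```text
the job is handed in; nothing more can be done
None
```

The job is handed in at about 12.6 s: the stop head latched, stayed down by itself and popped out when turned clockwise. The start button was then pressed to its stop and came back up, and nothing else moved.

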